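# Lay out the repair kit on its shadow plates

### The arm

A 6-joint arm with a two-finger parallel gripper is mounted at the origin on a cart in front of the work surface, level with it; the furniture and walls round the work are solid. World frame = base frame: x ahead of the robot, y to its left, z up, the work surface at z = 0. Lengths are in m, angles in rad, forces in N, time in s.
With the tool pointing down it reaches from about 0.35 to 0.925 m from the base axis. Payload 6.4 kg.
Tool frame: the origin (TCP) lies at the very end of the fingers, on their centre line; the grasp point (between the pads) lies 19 mm behind it; z points along the fingers, x is the direction in which the jaws open and shut, and the axes are right-handed (so a half turn about z gives the same grasp; the last joint's range is limited). The gripper opens to 85 mm and grips with 20 to 120 N. Pads are 22 mm wide; open, the fingers measure 114 mm over their backs; the gripper's body (76 mm by 85 mm) begins 54 mm behind the grasp point. The pads swing forward as they close: fully open they stand 13 mm farther back than shut.
Start: joints at [-1.356, 0.245, 1.558, -0, 1.339, -0.174], TCP at [0.246, -0.601, 0.231] pointing down, gripper open.
Joint ranges: [-3.13, 3.13], [-1.02, 2.26], [0.13, 2.54], [-0.95, 4.09], [0.21, 2.88], [-2.74, 2.74]. Speed limits (rad/s): [2.57, 2.57, 3.14, 3.14, 3.14, 3.14].

### API

Orientations are given as a unit quaternion [w, x, y, z].
In Python, from rig import arm, kin, snapshot gives the robot as it stands. The module is installed in compiled form; this text tells all that it offers. Calls block until the motion is done:
- arm.move_pose(position, orientation): joint-space move of the TCP to a pose.
- arm.servo_line(position, rotation=None, v=0.15): straight line of the TCP; rotation=None keeps the orientation; v is the mean speed in m/s.
- arm.move_j(angles): joint-space move.
- arm.gripper_to(opening, strength=None): finger opening in m; strength is the grip in N (None keeps the last); returns when the fingers have stopped.
- arm.sleep(seconds).
- kin.ik(position, orientation): joint angles nearest the present ones, or None.
- arm.read_state(): the state.
- snapshot(name): name is "scene" or "side" or "wrist"; returns a dict with "pixels" (420x560x3 uint8, red, green, blue), "range_z" (420x560 float32, m along the optical axis (not along the pixel's ray), 0 where there is no reading), "vfov" (degrees; the focal length in pixels is half the picture's height over the tangent of half this angle, whatever the lens; pixels are square), "cx", "cy" (the principal point, pixels), "world_to_cam" (4x4, takes a point from world to camera coordinates). Camera axes: x right, y down, z forward; pixel columns grow to the right and rows downward; lengths in m; the calibration is good to about 2 mm. A picture is of the moment at which its call begins.
A pose or a line that the arm cannot do raises arm.IKError and nothing moves.
- arm.job_done(): hands the job in, once; it reports no verdict.
The state is a dict: "clock": time; "joint_positions": joint angles; "qd": joint speeds; "joint_efforts": joint torques, N m; "tool_pos": TCP position; "orientation": TCP orientation; "contact_force": force on the tool from outside, world axes, zero at the start; "ft_torque": the same for the moment, N m; "width": finger opening in m.
Only numpy, scipy, OpenCV 4.12 (cv2) and the standard library are available. Lean on these libraries where they do the work, as an engineer would, in place of code of your own. Each camera call takes 0.05 s, during which the arm holds its last target.

### The job

Lay out the kit for the next board repair: stand the flux pot, the capacitor, the heat sink (fins up) and the solder reel each upright on the wooden plate whose black outline matches its footprint, well centred on the outline with the heat sink turned to line up with its outline (either way round). Leave the yellow bobbin and the green screwdriver where they lie.

Things in the scene. Friction and masses are not known exactly. Their poses are not given: they have to be found in the camera images.
- pot_mid (a point): Flux pot: round cream-coloured pot with a lid, diameter 35 mm at the body (38 mm at the lid), 38 mm tall, standing upright, about 60 g. Stands at the start, like the other three parts, on a grey mat 2 mm thick. Point: its centre, 19 mm above its underside; z up. Grip round the body, no higher than 25 mm above its underside.
- cap_mid (a point): Capacitor: upright cylinder with a blue sleeve, diameter 25 mm, 44 mm tall, about 45 g. Point: its centre, 22 mm above its underside; z up.
- sink_mid (a point): Heat sink: black finned block, 25 mm along its x, 42 mm along its y, 20 mm tall, fins up, about 60 g; the fins are plates standing across its y axis, so the two ends 42 mm apart are flat outer fins that can be gripped. Point: its centre, 10 mm above its underside; z up.
- reel_mid (a point): Solder reel: blue two-flanged reel standing on one flange, flanges 56 mm in diameter, 32 mm tall (plus a thin loose wire end that sticks up and weighs nothing), about 250 g. Point: its centre on the reel's axis, 16 mm above its underside; z up. Grip across the flanges.
- plate_pot: Fixed square plywood tile, 78 x 78 mm, 5 mm thick, small screw heads at its corners, with a flush black inlay at its centre: the middle-sized disc, 41 mm in diameter, outline of the flux pot. Origin: centre of the tile's underside (its top is 5 mm higher); z up. All four tiles have the same outside; only the inlay differs.
- plate_cap: Fixed square plywood tile, 78 x 78 mm, 5 mm thick, small screw heads at its corners, with a flush black inlay at its centre: the small disc, 27 mm in diameter, outline of the capacitor. Origin: centre of the tile's underside (its top is 5 mm higher); z up. All four tiles have the same outside; only the inlay differs.
- plate_sink: Fixed square plywood tile, 78 x 78 mm, 5 mm thick, small screw heads at its corners, with a flush black inlay at its centre: the only rectangle, 27 mm along x by 44 mm along y, outline of the heat sink (whose long side, its y, lies along the tile's y, either way round). Origin: centre of the tile's underside (its top is 5 mm higher); z up. All four tiles have the same outside; only the inlay differs.
- plate_reel: Fixed square plywood tile, 78 x 78 mm, 5 mm thick, small screw heads at its corners, with a flush black inlay at its centre: the largest disc, 58 mm in diameter, outline of the solder reel. Origin: centre of the tile's underside (its top is 5 mm higher); z up. All four tiles have the same outside; only the inlay differs.
- bobbin_mid (a point): Bystander, leave it alone: small yellow bobbin of copper braid lying flat, disc 41 mm in diameter, 10 mm tall, with a short end of braid reaching 50 mm from its centre. Point: the disc's centre, 5 mm above its underside.
- driver_mid (a point): Bystander, leave it alone: screwdriver with a green handle lying flat, 129 mm long along its x, handle 17 mm thick. Point: its middle, 9 mm above the bench.
Not all that is in view belongs to the job. What is shaped like the part that bears reel_mid but orange or turquoise is not meant.

How it is judged:
By the outcome, as a careful person would: the job done as asked, in the order asked, and still so for the second after the job is handed in, with the robot touching nothing.
It also fails if it takes over 107 s, if anything falls off the work surface, if the arm or the gripper's body presses on something with over 40 N, if the wrist force passes 120 N, or if a joint passes its speed limit or range.

## Working session

There is one attempt and no reset: what is moved stays moved. The work goes in short steps, each a Python script; the robot and the scene stay as the last script left them, time stands still between calls to the robot, and variables do not carry over. Pictures are saved under pics/ and viewed, and the job is handed in when it is done.

```bash
ls; mkdir -p pics
python3 - <<'E'
from rig import arm,kin,snapshot
import cv2,numpy as np
for n in("scene","side","wrist"):
    s=snapshot(n); cv2.imwrite(f"pics/{n}0.png",s["pixels"][:,:,::-1])
    np.savez(f"{n}0.npz",**s)
    T=np.linalg.inv(s["world_to_cam"]); print(n,s["vfov"],s["cx"],s["cy"],T[:3,3].round(3),T[:3,2].round(2),(s["range_z"]>0).mean())
s=arm.read_state();print(s)
E
```

```text
pics
scene 47.49607721974941 273.83591283101356 215.0616681002738 [-0.549 -0.521  1.125] [ 0.64  0.39 -0.66] 0.9958928571428571
side 57.47245470834034 272.23712475501236 213.23238877364363 [0.021 1.047 0.504] [ 0.39 -0.83 -0.4 ] 0.9960459183673469
wrist 68.17567012731843 277.90038315620023 211.0461861010262 [ 0.312 -0.575  0.373] [-0.26 -0.11 -0.96] 0.9961267006802721
{'clock': 0.15, 'joint_positions': array([-1.35608213e+00,  2.45681618e-01,  1.55874276e+00, -1.92490635e-05,
        1.33870190e+00, -1.74104561e-01]), 'qd': array([ 0.00027685, -0.0020361 , -0.00354052, -0.00063764, -0.00047261,
       -0.0014905 ]), 'joint_efforts': array([ 1.64947101e-03, -4.29987824e+01, -3.26549900e+01, -3.34282038e-05,
        3.52483301e-03,  7.18334832e-06]), 'tool_pos': array([ 0.24631679, -0.60105388,  0.23041086]), 'orientation': array([-5.24340835e-04,  8.30391144e-01, -5.57180366e-01, -5.59599582e-04]), 'contact_force': array([-0.13824184, -0.28077671,  0.30709582]), 'ft_torque': array([ 0.01993616,  0.07229703, -0.00311779]), 'width': 0.08520611293351679}
```

View pics/scene0.png

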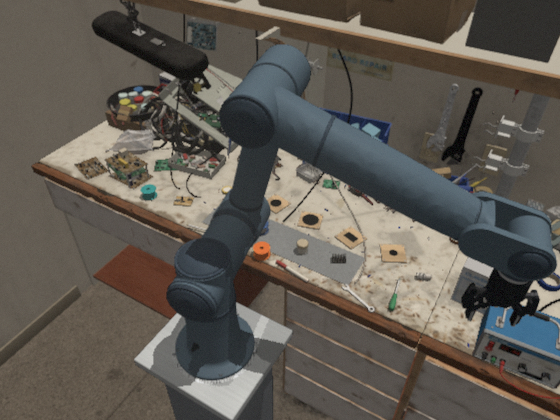

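View pics/side0.png

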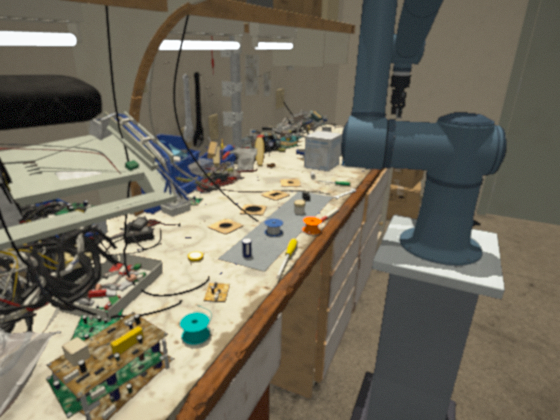

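View pics/wrist0.png

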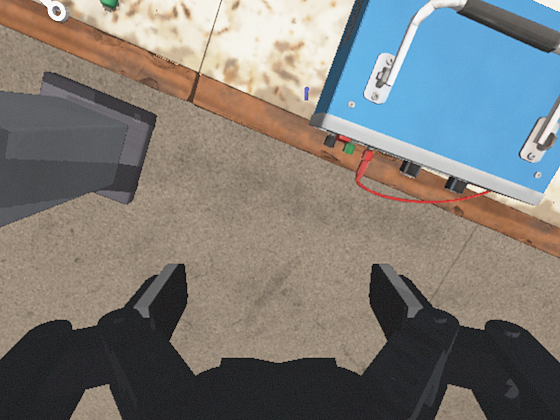

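```bash
cat > h.py <<'E'
import numpy as np,cv2
def K(s):
    f=s["pixels"].shape[0]/2/np.tan(np.radians(float(s["vfov"]))/2); return f
def ray(s,u,v):
    f=K(s); T=np.linalg.inv(s["world_to_cam"])
    d=np.stack([(np.asarray(u,float)-s["cx"])/f,(np.asarray(v,float)-s["cy"])/f,np.ones(np.shape(u))],-1)
    return T[:3,3], d@T[:3,:3].T
def onplane(s,u,v,z):
    o,d=ray(s,u,v); return o+d*((z-o[2])/d[...,2])[...,None]
def cloud(s):
    h,w=s["range_z"].shape; u,v=np.meshgrid(np.arange(w),np.arange(h))
    o,d=ray(s,u,v); return o+d*s["range_z"][...,None]
def proj(s,p):
    q=np.asarray(p)@s["world_to_cam"][:3,:3].T+s["world_to_cam"][:3,3]; f=K(s)
    return np.stack([q[...,0]/q[...,2]*f+s["cx"],q[...,1]/q[...,2]*f+s["cy"]],-1)
def crop(s,x0,x1,y0,y1,k,name):
    c=s["pixels"][y0:y1,x0:x1,::-1]; cv2.imwrite(name,cv2.resize(c,None,fx=k,fy=k,interpolation=cv2.INTER_CUBIC))
E
python3 - <<'E'
from h import *
s=dict(np.load("scene0.npz"));t=dict(np.load("side0.npz"))
crop(s,200,440,160,320,3,"pics/sc1.png");crop(t,170,370,150,290,4,"pics/sd1.png")
for n,q in(("plate",(278,204)),("plate",(311,220)),("plate",(349,238)),("plate",(394,253)),("pot",(302,246)),("sink",(339,258)),("driver",(394,300)),("orange",(262,250))): print(n,onplane(s,*q,.01).round(3),cloud(s)[q[1],q[0]].round(3))
for n,q in(("cap",(247,248)),("reel",(274,228)),("pl",(226,226)),("pl",(254,209)),("pl",(274,195)),("pl",(291,183)),("bobbin",(196,257)),("pot",(300,207))): print(n,onplane(t,*q,.01).round(3),cloud(t)[q[1],q[0]].round(3))
E
```

```text
plate [0.584 0.147 0.01 ] [0.592 0.152 0.002]
plate [0.569 0.005 0.01 ] [0.574 0.007 0.005]
plate [ 0.555 -0.146  0.01 ] [ 0.563 -0.143  0.002]
plate [ 0.566 -0.299  0.01 ] [ 0.571 -0.298  0.004]
pot [ 0.441 -0.029  0.01 ] [ 0.415 -0.042  0.039]
sink [ 0.455 -0.156  0.01 ] [ 0.446 -0.159  0.02 ]
driver [ 0.385 -0.366  0.01 ] [ 0.381 -0.367  0.015]
orange [0.358 0.074 0.01 ] [0.343 0.063 0.029]
cap [0.46  0.268 0.01 ] [0.442 0.301 0.031]
reel [0.448 0.126 0.01 ] [0.436 0.151 0.024]
pl [0.581 0.178 0.01 ] [0.586 0.17  0.005]
pl [0.567 0.027 0.01 ] [0.572 0.017 0.005]
pl [ 0.563 -0.119  0.01 ] [ 0.571 -0.136  0.003]
pl [ 0.559 -0.267  0.01 ] [ 0.567 -0.287  0.003]
bobbin [0.553 0.366 0.01 ] [0.554 0.366 0.01 ]
pot [ 0.438 -0.057  0.01 ] [ 0.423 -0.017  0.028]
```

View pics/sc1.png

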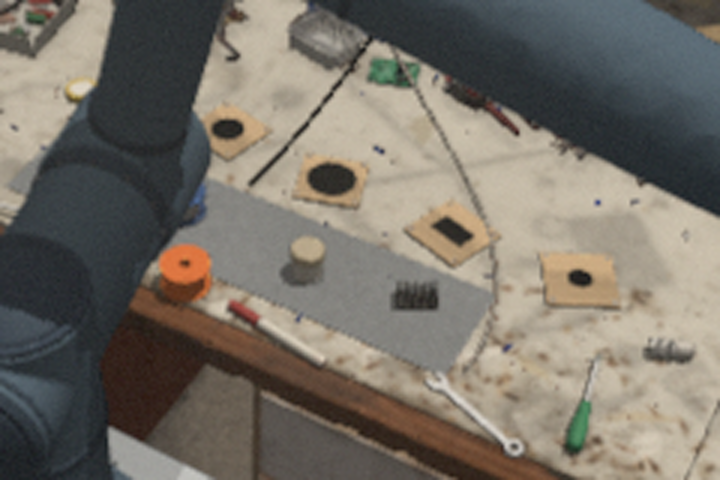

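View pics/sd1.png

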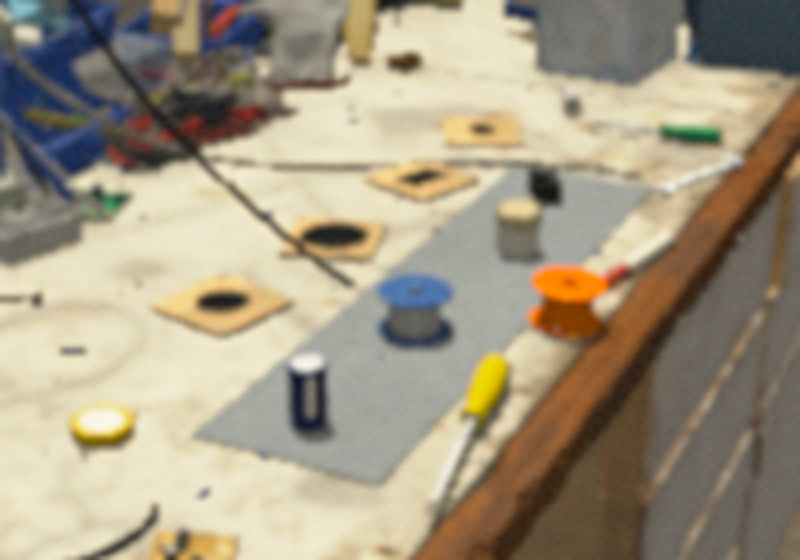

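Run:
```python
from h import *
s=dict(np.load("scene0.npz"));t=dict(np.load("side0.npz"))
cs=cloud(s);ct=cloud(t)
print("scene")
for u in range(284,326,3):
    v0=221+(u-284)*(175-221)/(322-284); vs=np.arange(int(v0)-4,int(v0)+5); v=vs[s["pixels"][vs,u].sum(-1).argmin()]; print(u,v,s["pixels"][v,u],cs[v,u].round(3))
print("side")
for v in range(150,224,5):
    u0=190+(v-150)*(257-190)/(220-150);us=np.arange(int(u0)-6,int(u0)+7);u=us[t["pixels"][v,us].sum(-1).argmin()]; print(u,v,t["pixels"][v,u],ct[v,u].round(3))
print("cable2")
for v in range(180,285,8):
    us=np.arange(330,368);u=us[s["pixels"][v,us].astype(int).sum(-1).argmin()]; print(u,v,cs[v,u].round(3))
# high things in workspace region
for n,c in(("s",cs),("t",ct)):
    m=(c[...,0]>.38)&(c[...,0]<.75)&(c[...,1]>-.5)&(c[...,1]<.45)&(c[...,2]>.06)
    P=c[m]; 
    H,_,_=np.histogram2d(P[:,0],P[:,1],bins=[np.arange(.35,.8,.05),np.arange(-.5,.5,.1)]); print(n);print(H.astype(int))
```

```text
scene
284 220 [44 41 34] [0.516 0.083 0.014]
287 217 [46 44 41] [0.541 0.085 0.009]
290 214 [43 38 34] [0.552 0.08  0.016]
293 211 [46 42 39] [0.571 0.078 0.017]
296 207 [92 86 77] [0.581 0.072 0.031]
299 204 [40 39 31] [0.598 0.07  0.033]
302 201 [43 41 36] [0.616 0.067 0.036]
305 197 [41 35 34] [0.633 0.065 0.042]
308 193 [47 43 40] [0.647 0.06  0.053]
311 189 [45 42 38] [0.656 0.054 0.068]
314 181 [90 82 73] [0.754 0.09  0.025]
317 181 [44 41 37] [0.687 0.047 0.086]
320 177 [37 34 32] [0.708 0.046 0.09 ]
323 172 [34 33 33] [0.728 0.045 0.1  ]
side
188 150 [23 31 43] [0.812 0.032 0.179]
192 155 [36 44 63] [0.799 0.03  0.163]
195 160 [23 29 40] [0.785 0.034 0.149]
199 165 [65 64 63] [0.771 0.033 0.133]
203 170 [47 44 50] [0.75  0.04  0.121]
215 175 [40 43 39] [ 0.833 -0.151  0.036]
222 180 [32 29 28] [ 0.79  -0.132  0.028]
217 185 [48 45 39] [ 0.779 -0.081  0.025]
222 190 [147 139 118] [ 0.776 -0.108 -0.003]
227 195 [181 170 144] [ 0.728 -0.067 -0.001]
231 200 [119 115  95] [0.629 0.068 0.045]
237 205 [126 118 101] [0.606 0.07  0.033]
253 210 [48 46 37] [0.572 0.025 0.005]
249 215 [
[... 589 characters left out ...]
  0    0    0    0    0]
 [   0    0    0    0    0    0    0    0    0]
 [   0    0    0    0    0    0    0    0    0]
 [   0    0    0    0    0    0    0   23   34]
 [   0    0    0    0    0    0   17   94  111]
 [ 965  872  798  730  661  633  580  551  470]
 [ 336  302 1283 1445  366  705  634  470  188]]
t
[[   0    0    0    0    0    0    0    0    0]
 [   0    0    0    0    0    0    0    0    0]
 [   3    0    0    0    0    0    0    0    0]
 [   1    0    0    0    0    0    0    0    0]
 [   0    0    0    0    0    0    0   12   98]
 [   0    0    0    0    0    0    5  218  851]
 [ 160  186  230  280  337  359   54  656 1247]
 [   2    3   29   12    6   41   15  568  862]]
```

```bash
cat >> h.py <<'E'
from scipy.spatial.transform import Rotation as R
def quat(yaw):
    # tool down, tool x at angle yaw in world
    M=np.array([[np.cos(yaw),np.sin(yaw),0],[np.sin(yaw),-np.cos(yaw),0],[0,0,-1]])
    q=R.from_matrix(M).as_quat(); return [q[3],q[0],q[1],q[2]]
E
python3 - <<'E'
from rig import arm,kin,snapshot
from h import *
s=arm.read_state();q=s["orientation"];M=R.from_quat(np.roll(q,-1)).as_matrix();print(M.round(2))
for x,y,z in((.42,.12,.33),(.42,-.14,.33)):
  for yaw in (-np.pi/2,np.pi/2,0): print(x,y,yaw,kin.ik([x,y,z],quat(yaw)))
t=dict(np.load("side0.npz"));
for n in("side0","scene0"):
  c=cloud(dict(np.load(n+".npz")));m=(c[...,0]>.5)&(c[...,0]<.72)&(c[...,1]>.18)&(c[...,1]<.45)&(c[...,2]>.05)
  P=c[m]; print(len(P)); 
  for a in np.arange(.5,.72,.02): 
    for b in np.arange(.18,.45,.03):
      k=(P[:,0]>=a)&(P[:,0]<a+.02)&(P[:,1]>=b)&(P[:,1]<b+.03)
      if k.sum()>1: print(a.round(2),b.round(2),P[k,2].min().round(2),P[k,2].max().round(2))
E
```

```text
[[ 0.38 -0.93 -0.  ]
 [-0.93 -0.38  0.  ]
 [-0.   -0.   -1.  ]]
0.42 0.12 -1.5707963267948966 [ 1.75758237e-02 -3.51352124e-01  1.95254033e+00 -4.44089210e-16
  1.54040445e+00  1.58837215e+00]
0.42 0.12 1.5707963267948966 [ 1.75758237e-02 -3.51352124e-01  1.95254033e+00 -4.44089210e-16
  1.54040445e+00 -1.55322050e+00]
0.42 0.12 0 [ 1.75758237e-02 -3.51352124e-01  1.95254033e+00 -4.44089210e-16
  1.54040445e+00  1.75758237e-02]
0.42 -0.14 -1.5707963267948966 [-5.78913143e-01 -3.35008095e-01  1.94027266e+00 -4.44089210e-16
  1.53632809e+00  9.91883184e-01]
0.42 -0.14 1.5707963267948966 [-5.78913143e-01 -3.35008095e-01  1.94027266e+00 -4.44089210e-16
  1.53632809e+00 -2.14970947e+00]
0.42 -0.14 0 [-5.78913143e-01 -3.35008095e-01  1.94027266e+00 -4.44089210e-16
  1.53632809e+00 -5.78913143e-01]
4396
0.56 0.33 0.15 0.17
0.58 0.18 0.59 0.6
0.58 0.21 0.59 0.6
0.58 0.33 0.15 0.19
0.58 0.36 0.16 0.2
0.6 0.18 0.58 0.59
0.6 0.21 0.58 0.6
0.6 0.33 0.18 0.2
0.6 0.36 0.15 0.22
0.6 0.39 0.15 0.17
0.6 0.42 0.16 0.17
0.62 0.18 0.57 0.59
0.62 0.21 0.57 0.6
0.62 0.3 0.24 0.26
0.62 0.33 0.18 0.26
0.62 
[... 742 characters left out ...]
.58 0.6
0.6 0.21 0.58 0.6
0.6 0.33 0.15 0.2
0.6 0.36 0.15 0.2
0.6 0.39 0.15 0.18
0.6 0.42 0.16 0.17
0.62 0.18 0.58 0.6
0.62 0.21 0.58 0.6
0.62 0.33 0.15 0.18
0.62 0.36 0.17 0.18
0.62 0.39 0.17 0.18
0.62 0.42 0.16 0.19
0.64 0.18 0.57 0.6
0.64 0.21 0.6 0.6
0.64 0.42 0.18 0.19
0.66 0.18 0.55 0.6
0.66 0.21 0.55 0.6
0.66 0.24 0.6 0.62
0.66 0.36 0.58 0.61
0.68 0.18 0.55 0.63
0.68 0.21 0.54 0.62
0.68 0.24 0.57 0.62
0.68 0.27 0.57 0.63
0.68 0.3 0.57 0.63
0.68 0.33 0.57 0.63
0.68 0.36 0.57 0.62
0.68 0.39 0.57 0.62
0.68 0.42 0.57 0.63
0.7 0.18 0.54 0.62
0.7 0.21 0.54 0.62
0.7 0.24 0.62 0.62
0.7 0.27 0.62 0.62
0.7 0.3 0.62 0.62
0.7 0.33 0.62 0.62
0.7 0.36 0.62 0.62
0.7 0.39 0.62 0.62
0.7 0.42 0.62 0.62
```

Run:
```python
from rig import arm,kin,snapshot
from h import *
for i,y in((1,-.17),(2,.13)):
    arm.move_pose([.45,y,.22],quat(-np.pi/2)); arm.sleep(.2)
    s=snapshot("wrist"); np.savez(f"w{i}.npz",**s); cv2.imwrite(f"pics/w{i}.png",s["pixels"][:,:,::-1])
    st=arm.read_state(); print(st["clock"],st["tool_pos"],np.linalg.inv(s["world_to_cam"])[:3,3])
    for n in("scene","side"): np.savez(f"{n}{i}.npz",**snapshot(n))
```

```text
2.1417 [ 0.44998091 -0.17051357  0.22000619] [ 0.52136627 -0.17221647  0.36247694]
3.6417 [0.45029414 0.129164   0.21998593] [0.52173037 0.12739704 0.36244969]
```

View pics/w1.png

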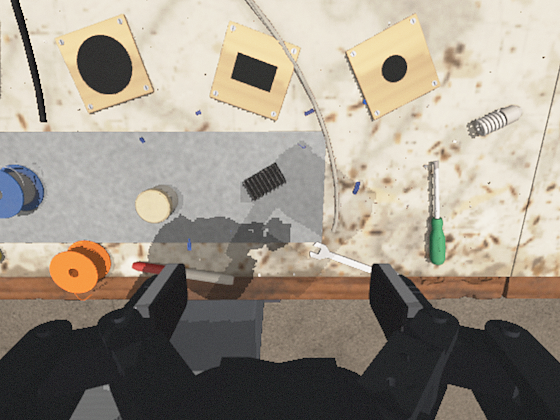

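View pics/w2.png

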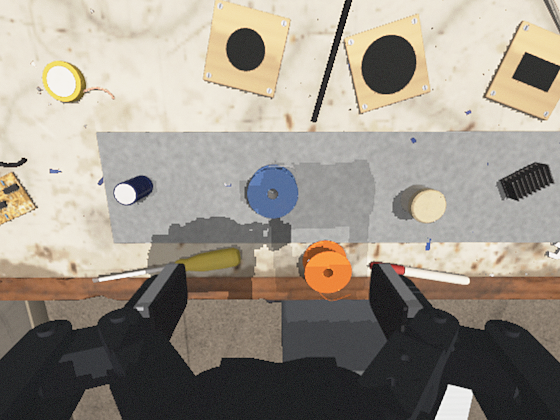

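```bash
cat >> h.py <<'E'
def blob(mask,u,v,r=60):
    m=mask.astype(np.uint8); n,l,st,c=cv2.connectedComponentsWithStats(m)
    w=np.zeros_like(l,bool); w[max(0,v-r):v+r,max(0,u-r):u+r]=1
    i=l[v,u]
    if i==0: return None
    k=(l==i).astype(np.uint8)
    cnt=max(cv2.findContours(k,cv2.RETR_EXTERNAL,cv2.CHAIN_APPROX_NONE)[0],key=cv2.contourArea)[:,0,:]
    return cv2.convexHull(cnt)[:,0,:], cnt
def worldcirc(s,pts,z):
    P=onplane(s,pts[:,0],pts[:,1],z)[:,:2].astype(np.float32)
    e=cv2.fitEllipse(P*1000); return np.array(e[0])/1000, e[1]
def worldrect(s,pts,z):
    P=onplane(s,pts[:,0],pts[:,1],z)[:,:2].astype(np.float32)
    c,sz,a=cv2.minAreaRect(P*1000)
    if sz[0]<sz[1]: a+=90
    return np.array(c)/1000, sz, (a+90)%180-90  # angle of the long side
E
cat > meas.py <<'E'
from h import *
w1=dict(np.load("w1.npz"));w2=dict(np.load("w2.npz"))
def dark(s): return s["pixels"].max(-1)<75
def hsv(s): return cv2.cvtColor(s["pixels"],cv2.COLOR_RGB2HSV)
for n,s,q in(("pl_reel",w1,(105,65)),("pl_cap",w1,(394,69)),("pl_pot",w2,(245,49)),("pl_reel",w2,(389,65))):
    b,cn=blob(dark(s),*q); print(n,*worldcirc(s,cn,.005))
for n,s,q in(("pl_sink",w1,(254,71)),("pl_sink",w2,(535,72))):
    b,cn=blob(dark(s),*q); print(n,*worldrect(s,cn,.005))
for n,s,q in(("sink",w1,(264,182)),("sink2",w2,(530,180))):
    m=cv2.morphologyEx((s["pixels"].max(-1)<70).astype(np.uint8),cv2.MORPH_CLOSE,np.ones((5,5)))
    b=blob(m,*q)
    if b: print(n,*worldrect(s,b[1],.022), b[1].min(0),b[1].max(0))
for n,s,q in(("pot",w1,(153,206)),("pot",w2,(428,205))):
    H=hsv(s); print(n,s["pixels"][q[1],q[0]],H[q[1],q[0]])
    m=(s["pixels"][...,0]>185)&(H[...,1]>35)&(H[...,1]<110)
    m=cv2.morphologyEx(m.astype(np.uint8),cv2.MORPH_OPEN,np.ones((3,3)))
    b=blob(m,*q); 
    if b: print(*worldcirc(s,b[1],.040),b[1].min(0),b[1].max(0))
q=(126,193);s=w2;print(s["pixels"][q[1],q[0]])
b=blob(cv2.morphologyEx((s["pixels"].min(-1)>170).astype(np.uint8),cv2.MORPH_OPEN,np.ones((3,3))),*q); print("cap",*worldcirc(s,b[1],.046),b[1].min(0),b[1].max(0))
q=(258,180);H=hsv(s);print(H[q[1],q[0]])
b=blob((abs(H[...,0].astype(int)-H[q[1],q[0],0])<12)&(H[...,1]>110)&(H[...,2]>90),*q); print("reel",*worldcirc(s,b[0],.034),b[1].min(0),b[1].max(0))
crop(w2,70,330,130,270,3,"pics/c1.png");crop(w1,110,340,20,240,2.7,"pics/c2.png")
E
python3 meas.py
```

```text
pl_reel [0.5762948  0.01129602] (55.375858306884766, 56.01377487182617)
pl_cap [ 0.57294055 -0.29470142] (24.375614166259766, 25.09137535095215)
pl_pot [0.59140039 0.16161023] (38.50437545776367, 38.74699020385742)
pl_reel [0.57658301 0.01117084] (55.36328125, 55.79387283325195)
pl_sink [ 0.56931049 -0.14629465] (42.67110061645508, 25.642602920532227) 71.02318572998047
pl_sink [ 0.5695014  -0.14606505] (42.74308776855469, 26.128955841064453) 71.0700912475586
sink [ 0.45473511 -0.15609831] (24.785234451293945, 43.811180114746094) -59.16371536254883 [243 163] [285 199]
sink2 [ 0.45572806 -0.14850485] (33.231624603271484, 50.52883529663086) -59.824886322021484 [500 163] [553 200]
pot [233 219 190] [ 20  47 233]
[ 0.43139453 -0.03624991] (36.120338439941406, 36.83831787109375) [135 190] [169 222]
pot [232 219 184] [ 22  53 232]
[ 0.43187042 -0.03505303] (35.650089263916016, 36.349246978759766) [412 190] [446 222]
[242 239 237]
cap [0.44720599 0.28815964] (20.9898624420166, 21.58500099182129) [114 184] [135 203]
[109 116 180]
reel [0.44607739 0.13371706] (54.15058135986328, 57.92496871948242) [247 166] [297 217]
```

Run:
```python
import cv2,numpy as np
a=cv2.imread("pics/c1.png");b=cv2.imread("pics/c2.png");print(a.shape,b.shape)
```

```text
(420, 780, 3) (594, 621, 3)
```

View pics/c1.png

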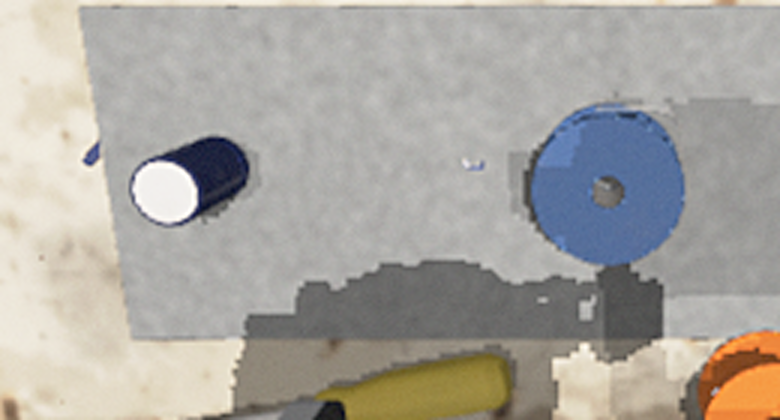

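View pics/c2.png

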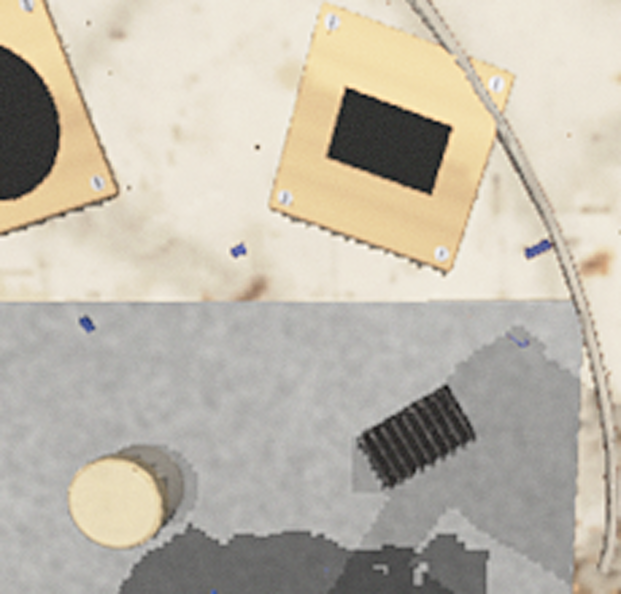

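```bash
cat >> h.py <<'E'
from rig import arm,kin,snapshot
def rep(tag):
    s=arm.read_state(); print(tag,"t%.1f"%s["clock"],s["tool_pos"].round(4),"F",s["contact_force"].round(1),"w%.4f"%s["width"],flush=True); return s
def pick(xy,yaw,zg,pre,force,zt=.16):
    arm.move_pose([*xy,zt],quat(yaw)); arm.gripper_to(pre)
    arm.servo_line([*xy,zg+.03],v=.15); arm.servo_line([*xy,zg],v=.06); rep("down")
    arm.gripper_to(0.0,force); rep("grip")
    arm.servo_line([*xy,zg+.02],v=.06); arm.servo_line([*xy,zt],v=.2); return rep("lift")
def place(xy,yaw,zp,rel,zt=.16):
    arm.move_pose([*xy,zt],quat(yaw)); arm.servo_line([*xy,zp+.03],v=.2); arm.servo_line([*xy,zp],v=.03); arm.sleep(.2); s=rep("placed")
    arm.gripper_to(s["width"]+rel); arm.sleep(.1); rep("open"); arm.servo_line([*xy,zp+.06],v=.1); arm.servo_line([*xy,zt],v=.2)
E
python3 - <<'E'
from h import *
y=-np.pi/2
s=pick([.4316,-.0357],y,.003,.075,30)
if s["width"]>.03: place([.5914,.1616],y,.0065,.014)
rep("end")
s=snapshot("wrist");np.savez("w3.npz",**s);cv2.imwrite("pics/w3.png",s["pixels"][:,:,::-1])
E
```

```text
down t6.4 [ 0.4315 -0.0357  0.0028] F [-0.  -0.1 -0.5] w0.0753
grip t6.8 [ 0.432  -0.0358  0.0035] F [-0.4 -0.2  4.6] w0.0339
lift t8.2 [ 0.4307 -0.0354  0.1586] F [ 0.5 -0.3 -0.8] w0.0341
placed t11.3 [0.5915 0.1616 0.0066] F [-0.4  0.3 -0.5] w0.0339
open t11.7 [0.5915 0.1616 0.0066] F [ 0.3 -0.2  0.3] w0.0480
end t13.0 [0.5905 0.1615 0.1585] F [0.  0.2 0.2] w0.0477
```

View pics/w3.png

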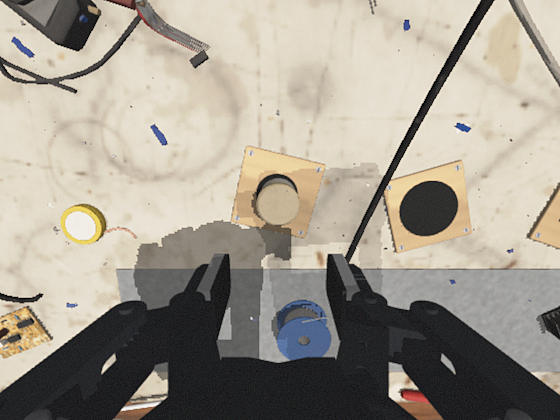

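```bash
cat >> h.py <<'E'
def lid(s,q,z):
    H=cv2.cvtColor(s["pixels"],cv2.COLOR_RGB2HSV)
    p=s["pixels"][q[1],q[0]].astype(int)
    m=(abs(s["pixels"].astype(int)-p).max(-1)<32)
    m=cv2.morphologyEx(m.astype(np.uint8),cv2.MORPH_OPEN,np.ones((5,5)))
    b=blob(m,*q); return worldcirc(s,b[0],z)
def tile(s,q):
    H=cv2.cvtColor(s["pixels"],cv2.COLOR_RGB2HSV)
    m=(H[...,1]>65)&(H[...,0]>10)&(H[...,0]<28)&(H[...,2]>110)
    m=cv2.morphologyEx(m.astype(np.uint8),cv2.MORPH_OPEN,np.ones((3,3)))
    n,l,st,c=cv2.connectedComponentsWithStats(m); w=l[q[1]-60:q[1]+60,max(0,q[0]-60):q[0]+60]
    i=np.bincount(w[w>0]).argmax(); k=(l==i).astype(np.uint8)
    cnt=max(cv2.findContours(k,cv2.RETR_EXTERNAL,cv2.CHAIN_APPROX_NONE)[0],key=cv2.contourArea)[:,0,:]
    return worldrect(s,cnt,.005)
E
python3 - <<'E'
from h import *
s=dict(np.load("w3.npz")); print(lid(s,(278,202),.043)); print(tile(s,(278,190)),tile(s,(428,205)))
print(worldcirc(s,blob(s["pixels"].max(-1)<75,428,205)[1],.005))
for w,q in(("w2",(245,49)),("w2",(389,65)),("w1",(394,69)),("w1",(254,71))): print(w,tile(dict(np.load(w+".npz")),q))
crop(s,210,350,130,260,4.5,"pics/c3.png")
E
```

```text
(array([0.59157196, 0.12306419]), (76.67033386230469, 114.3414535522461))
(array([0.59193463, 0.16162547]), (77.31388854980469, 77.62245178222656), -13.560829162597656) (array([0.57716101, 0.01191985]), (77.88279724121094, 77.53140258789062), 16.7891845703125)
(array([0.57665131, 0.01103104]), (55.66822814941406, 55.87796401977539))Traceback (most recent call last):
  File "<stdin>", line 4, in <module>
  File "h.py", line 61, in tile
    i=np.bincount(w[w>0]).argmax(); k=(l==i).astype(np.uint8)
ValueError: attempt to get argmax of an empty sequence
```

Run:
```python
from h import *
s=dict(np.load("w3.npz"));H=cv2.cvtColor(s["pixels"],cv2.COLOR_RGB2HSV)
for q in((278,202),(262,205),(290,205),(245,190),(310,200)):print(q,s["pixels"][q[1],q[0]],H[q[1],q[0]])
m=((H[...,1]<95)&(H[...,2]>110)).astype(np.uint8); m[:,:236]=0;m[:,315:]=0;m[240:]=0;m[:165]=0
m=cv2.morphologyEx(m,cv2.MORPH_OPEN,np.ones((5,5)));b=blob(m,278,202)
print(worldcirc(s,b[1],.043),b[1].min(0),b[1].max(0))
im=s["pixels"].copy();cv2.drawContours(im,[b[1].reshape(-1,1,2)],-1,(255,0,0),1);crop({"pixels":im},210,350,130,260,4.5,"pics/c3.png")
```

```text
(278, 202) [199 181 151] [ 19  62 199]
(262, 205) [196 176 150] [ 17  60 196]
(290, 205) [198 182 151] [ 20  61 198]
(245, 190) [213 178 134] [ 17  95 213]
(310, 200) [198 168 128] [ 17  90 198]
(array([0.59385742, 0.1624608 ]), (74.51932525634766, 77.12796020507812)) [236 165] [314 239]
```

View pics/c3.png

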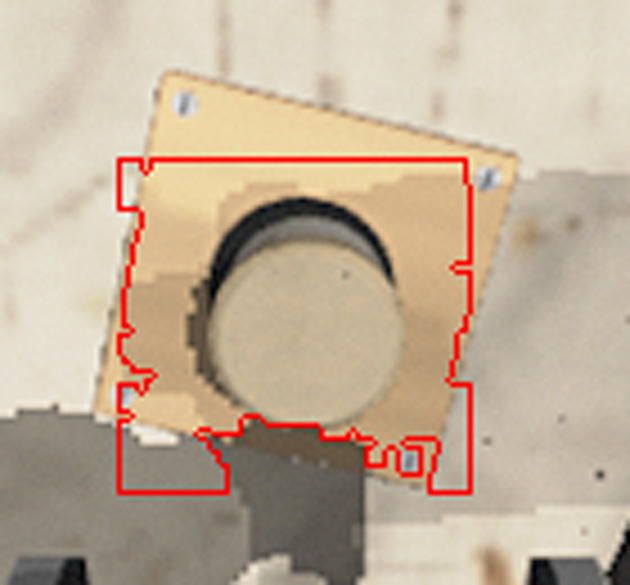

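Run:
```python
from h import *
s=dict(np.load("w3.npz"))
for c in((306.5,332),(210,332),(403,332),(306,237),(306,428)): print(onplane(s,c[0]/4.5+210-.4,c[1]/4.5+130-.4,.043))
```

```text
[0.5921943  0.16024652 0.043     ]
[0.5921711  0.17870261 0.043     ]
[0.59221749 0.14179209 0.043     ]
[0.61064352 0.16035708 0.043     ]
[0.57277963 0.16032642 0.043     ]
```

Run:
```python
from h import *
y=np.pi/2
s=pick([.4472,.2882],y,.007,.07,30)
if s["width"]>.02:
    place([.5729,-.2947],y,.0105,.014)
    rep("end")
    arm.move_pose([.5,-.22,.2],quat(-np.pi/2)); arm.sleep(.2)
    s=snapshot("wrist");np.savez("w4.npz",**s);cv2.imwrite("pics/w4.png",s["pixels"][:,:,::-1]); crop(s,240,520,20,240,2.8,"pics/c4.png")
```

```text
down t17.5 [0.4472 0.2882 0.0068] F [ 0.5  0.3 -0. ] w0.0703
grip t18.0 [0.4475 0.2883 0.0074] F [-0.4  1.   2.3] w0.0242
lift t19.3 [0.4462 0.2878 0.1585] F [ 0.3 -0.4 -1.2] w0.0239
placed t23.5 [ 0.573  -0.2947  0.0106] F [0.1 0.3 0.2] w0.0242
open t23.9 [ 0.573  -0.2947  0.0106] F [0.5 0.3 0.4] w0.0382
end t25.2 [ 0.5722 -0.2942  0.1585] F [-0.5 -0.6 -0.1] w0.0376
```

View pics/w4.png

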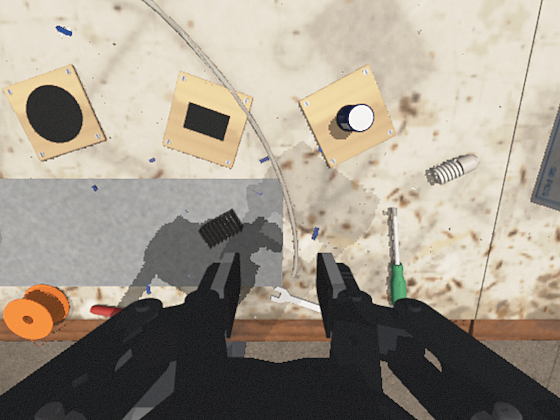

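Run:
```python
from h import *
s=dict(np.load("w4.npz"))
b=blob(s["pixels"].min(-1)>190,361,118);print(worldcirc(s,b[1],.049),b[1].min(0),b[1].max(0))
for q in((348,116),(208,120),(54,113)):
    try: print(tile(s,q))
    except Exception as e: print(e)
print(worldrect(s,blob(s["pixels"].max(-1)<75,207,121)[1],.005))
m=cv2.morphologyEx((s["pixels"].max(-1)<70).astype(np.uint8),cv2.MORPH_CLOSE,np.ones((5,5)))
b=blob(m,218,229); print("sink",worldrect(s,b[1],.022),b[1].min(0),b[1].max(0))
crop(s,290,410,60,175,5,"pics/c4.png")
crop(dict(np.load("w1.npz")),230,300,150,210,9,"pics/c5.png")
```

```text
(array([ 0.57293158, -0.29597983]), (21.090017318725586, 21.523759841918945)) [349 105] [372 130]
(array([ 0.57296216, -0.29418884]), (77.53075408935547, 77.90048217773438), -62.77202033996582)
(array([ 0.56912701, -0.14642096]), (77.91941833496094, 77.53150939941406), 71.02174377441406)
(array([0.57613757, 0.0098953 ]), (77.69371032714844, 79.01728057861328), -73.15258407592773)
(array([ 0.5691875, -0.1463965]), (42.624637603759766, 25.824420928955078), 70.94242095947266)
sink (array([ 0.45812274, -0.16300452]), (28.484500885009766, 55.63622283935547), -61.093984603881836) [199 209] [251 248]
```

View pics/c4.png

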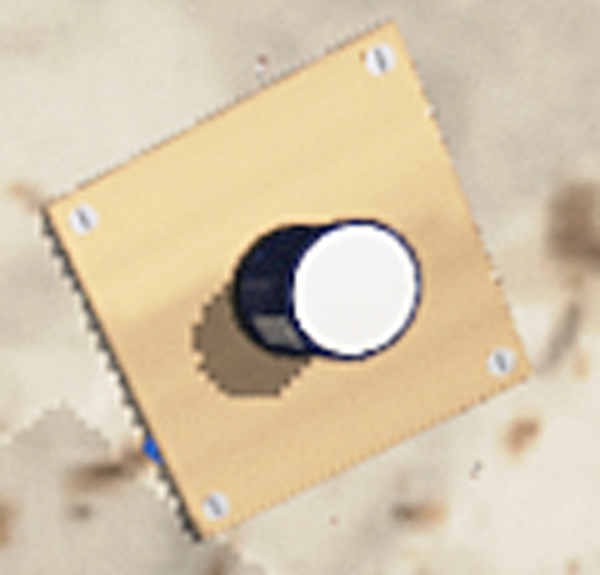

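View pics/c5.png

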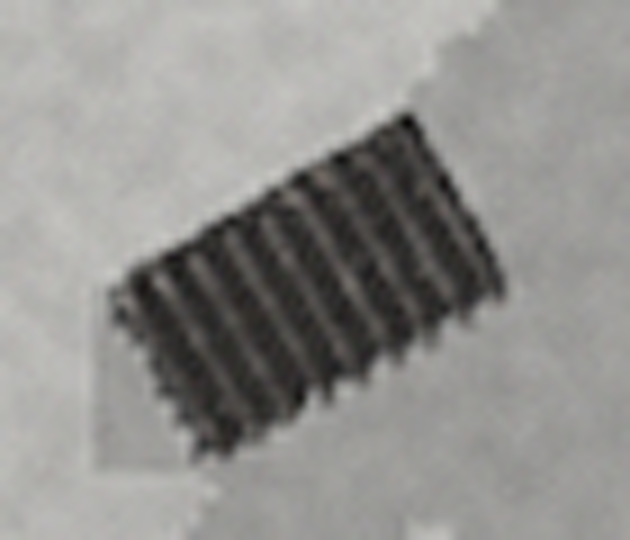

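Run:
```python
from h import *
s=pick([.4547,-.1547],np.radians(-59.2),.0035,.062,30)
if s["width"]>.035:
    place([.5694,-.1448],np.radians(-109),.007,.007)
    rep("end")
    arm.move_pose([.5,-.07,.2],quat(-np.pi/2)); arm.sleep(.2)
    s=snapshot("wrist");np.savez("w5.npz",**s);cv2.imwrite("pics/w5.png",s["pixels"][:,:,::-1])
```

```text
down t30.7 [ 0.4546 -0.1546  0.0033] F [ 0.6 -0.2  0.1] w0.0618
grip t31.0 [ 0.4552 -0.155   0.0041] F [0.  0.3 3. ] w0.0416
lift t32.3 [ 0.4538 -0.1542  0.1585] F [ 0.3 -0.4 -0.7] w0.0413
placed t35.4 [ 0.5696 -0.1449  0.0071] F [-0.4  0.9  0.4] w0.0410
open t35.7 [ 0.5695 -0.1448  0.007 ] F [ 0.5 -1.   0.5] w0.0480
end t37.1 [ 0.5686 -0.1444  0.1585] F [-0.1  0.3 -1. ] w0.0478
```

View pics/w5.png

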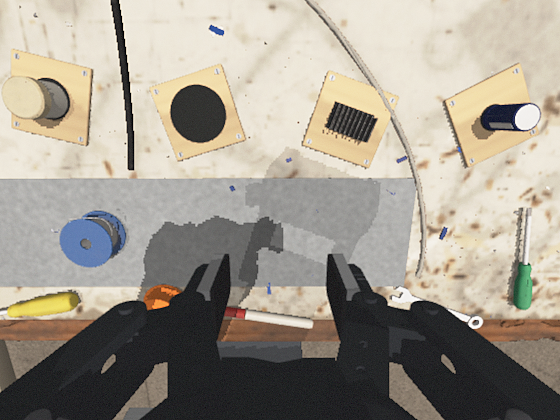

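Run:
```python
from h import *
s=dict(np.load("w5.npz"))
print(tile(s,(349,118)),tile(s,(197,113)),worldcirc(s,blob(s["pixels"].max(-1)<75,197,113)[1],.005))
m=cv2.morphologyEx((s["pixels"].max(-1)<80).astype(np.uint8),cv2.MORPH_CLOSE,np.ones((5,5)))
b=blob(m,351,122);print(worldrect(s,b[1],.025),b[1].min(0),b[1].max(0))
crop(s,300,400,65,170,5.5,"pics/c6.png")
t=dict(np.load("w2.npz"));print(onplane(t,272.4,193,.034))
crop(t,240,305,160,225,9,"pics/c7.png")
for a in(t,s):
  H=cv2.cvtColor(a["pixels"],cv2.COLOR_RGB2HSV);q=(258,185) if a is t else (75,240)
  m=((H[...,0]>100)&(H[...,0]<118)&(H[...,1]>90)&(H[...,2]>120)).astype(np.uint8)
  b=blob(m,*q);print(worldcirc(a,b[0],.034),b[1].min(0),b[1].max(0))
```

```text
(array([ 0.56935181, -0.14580879]), (78.00286865234375, 77.59800720214844), 71.03590393066406) (array([0.57618207, 0.01072176]), (77.64640808105469, 77.98099517822266), -73.16475486755371) (array([0.57635669, 0.01110593]), (55.491416931152344, 55.635223388671875))
(array([ 0.56823682, -0.14343329]), (44.45760726928711, 25.841392517089844), 70.9742431640625) [326 102] [376 141]
[0.44496597 0.13365951 0.034     ]
(array([0.44610461, 0.1337464 ]), (54.62989807128906, 58.70225143432617)) [247 165] [297 217]
(array([0.44428009, 0.13310971]), (54.38720703125, 55.18061828613281)) [ 60 219] [111 266]
```

View pics/c6.png

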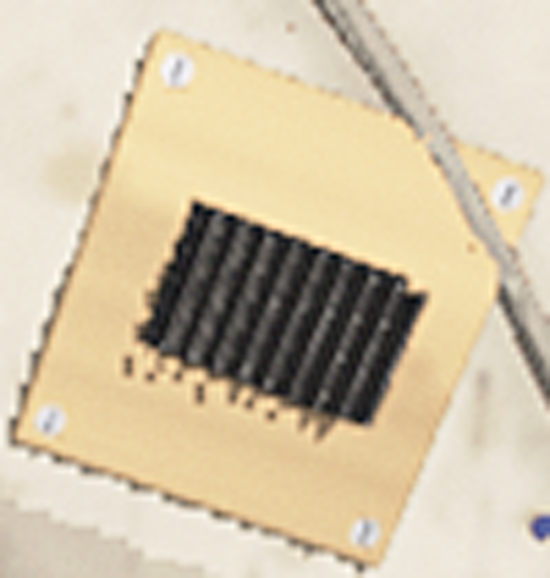

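View pics/c7.png

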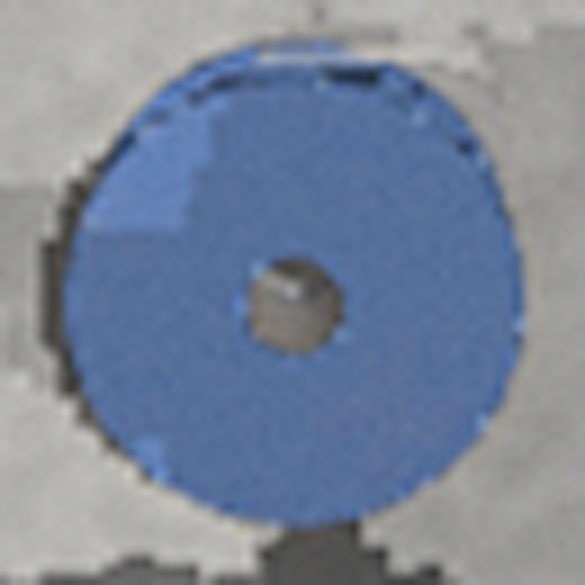

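Run:
```python
from h import *
y=-np.pi/2
s=pick([.4447,.1340],y,.003,.085,70)
if s["width"]>.05:
    place([.5763,.0118],y,.0065,.012)
    rep("end")
    arm.move_pose([.5,.03,.22],quat(-np.pi/2)); arm.sleep(.2)
    s=snapshot("wrist");np.savez("w6.npz",**s);cv2.imwrite("pics/w6.png",s["pixels"][:,:,::-1])
```

```text
down t40.8 [0.4446 0.134  0.0028] F [-0.3 -0.6  0.1] w0.0848
grip t41.2 [0.4455 0.1341 0.0039] F [-1.1  1.1  4.9] w0.0544
lift t42.5 [0.4436 0.1339 0.1585] F [ 0.2 -0.6 -2.6] w0.0546
placed t45.4 [0.5759 0.0118 0.0069] F [-5.5  0.3  4.3] w0.0546
open t45.8 [0.5767 0.0117 0.0067] F [-0.4 -0.2 -0.4] w0.0668
end t47.1 [0.5755 0.0119 0.1586] F [-0.4 -0.2 -0.7] w0.0666
```

View pics/w6.png

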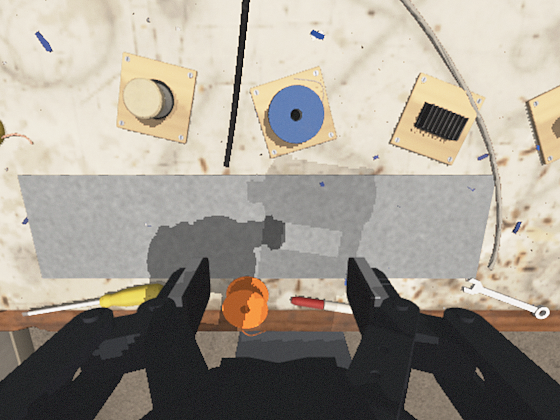

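Run:
```python
from h import *
s=dict(np.load("w6.npz"))
a=s;H=cv2.cvtColor(a["pixels"],cv2.COLOR_RGB2HSV)
m=((H[...,0]>100)&(H[...,0]<118)&(H[...,1]>90)&(H[...,2]>100)).astype(np.uint8)
b=blob(m,282,115);print("reel",worldcirc(a,b[0],.037),b[1].min(0),b[1].max(0), "tile",tile(s,(294,112)))
print("sink tile",tile(s,(438,118)))
m=cv2.morphologyEx((s["pixels"].max(-1)<80).astype(np.uint8),cv2.MORPH_CLOSE,np.ones((5,5)))
b=blob(m,442,121);print(worldrect(s,b[1],.025))
P=cloud(s); 
m=(np.hypot(P[...,0]-.5763,P[...,1]-.0118)<.02); print("reel top z",np.percentile(P[m][:,2],[10,50,90]))
A=P[m&(P[...,2]>.03)]; c=np.linalg.lstsq(np.c_[A[:,:2],np.ones(len(A))],A[:,2],rcond=None)[0];print("slope",c)
crop(s,105,350,45,170,3.2,"pics/c8.png")
g=snapshot("scene");np.savez("sc3.npz",**g);crop(g,230,430,180,310,4,"pics/c9.png")
g=snapshot("side");crop(g,170,370,150,290,4,"pics/c10.png")
```

```text
reel (array([0.57514178, 0.01093167]), (54.31988525390625, 54.933780670166016)) [268  86] [323 142] tile (array([0.57630164, 0.0114054 ]), (77.62881469726562, 77.60406494140625), 16.75812530517578)
sink tile (array([ 0.5694043 , -0.14540503]), (77.98262023925781, 77.85676574707031), 71.37178802490234)
(array([ 0.56787939, -0.13997618]), (49.48487091064453, 26.223817825317383), 70.75856018066406)
reel top z [0.03618211 0.03791555 0.36048178]
slope [-3.05763619  9.74924747  1.74950854]
```

View pics/c8.png

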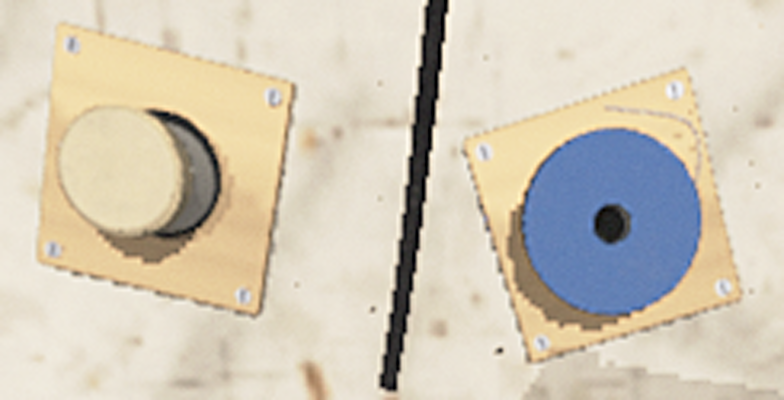

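View pics/c9.png

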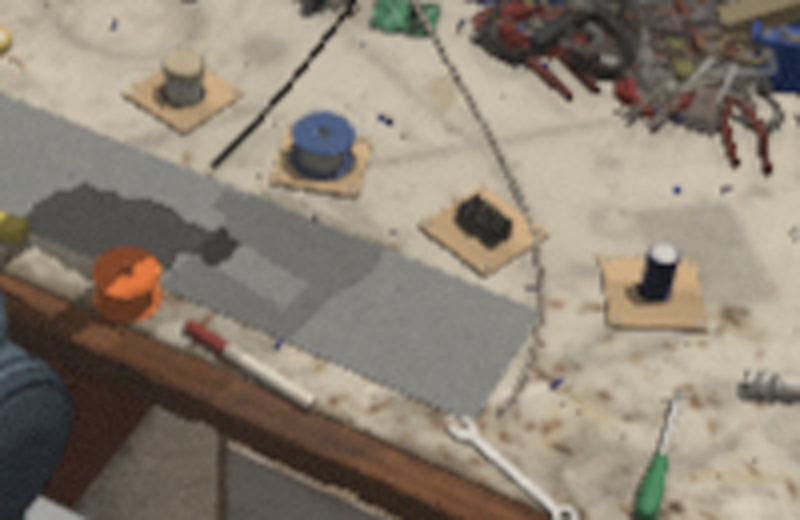

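View pics/c10.png

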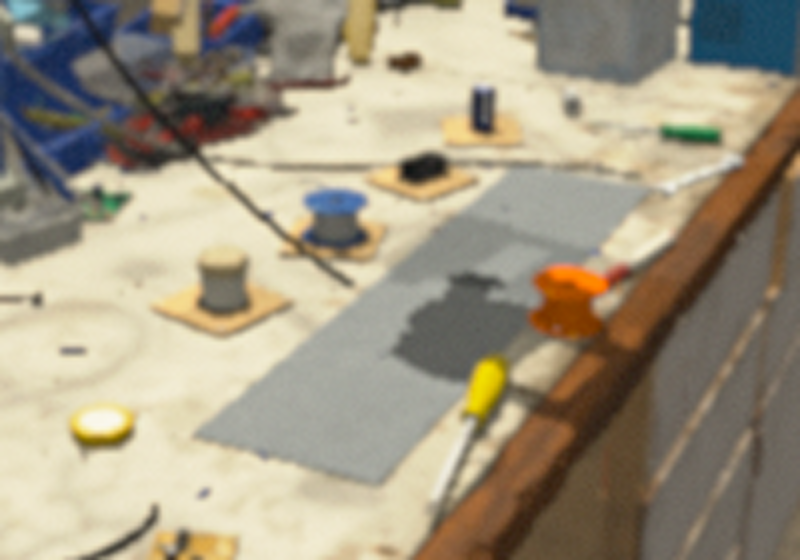

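Run:
```python
from h import *
for i,(x,y) in enumerate(((.498,-.146),(.502,-.295),(.52,.161))):
    arm.move_pose([x,y,.18],quat(-np.pi/2)); arm.sleep(.2); s=snapshot("wrist");np.savez(f"v{i}.npz",**s)
    p=[(.5694,-.146),(.573,-.2945),(.5915,.1616)][i]; u,v=proj(s,[*p,.005]).round().astype(int); print(u,v,tile(s,(u,v)))
    crop(s,max(0,u-65),u+65,max(0,v-65),v+65,4,f"pics/v{i}.png")
    if i==0:
        m=cv2.morphologyEx((s["pixels"].max(-1)<80).astype(np.uint8),cv2.MORPH_CLOSE,np.ones((5,5))); b=blob(m,u,v);print(worldrect(s,b[1],.025))
    if i==1:
        b=blob(s["pixels"].min(-1)>190,*proj(s,[*p,.049]).round().astype(int));print(worldcirc(s,b[1],.049))
rep("")
a=[cv2.imread(f"pics/v{i}.png")[:520,:520] for i in range(3)]
cv2.imwrite("pics/v.png",cv2.resize(np.hstack([cv2.copyMakeBorder(k,0,520-k.shape[0],0,520-k.shape[1],0) for k in a]),(800,267)))
```

```text
278 120 (array([ 0.56918378, -0.14632793]), (77.90352630615234, 77.67520904541016), 71.23941802978516)
(array([ 0.56834216, -0.14612904]), (40.152347564697266, 26.317873001098633), 70.63631439208984)
278 120 (array([ 0.57291101, -0.2946575 ]), (77.72457885742188, 77.86569213867188), -62.718448638916016)
(array([ 0.57284491, -0.29602499]), (21.108171463012695, 21.17360496520996))
275 119 (array([0.59150391, 0.16166557]), (77.49388885498047, 77.95503997802734), -13.498115539550781)
 t51.8 [0.5203 0.1604 0.18  ] F [0.4 1.1 0.1] w0.0669
```

View pics/v.png

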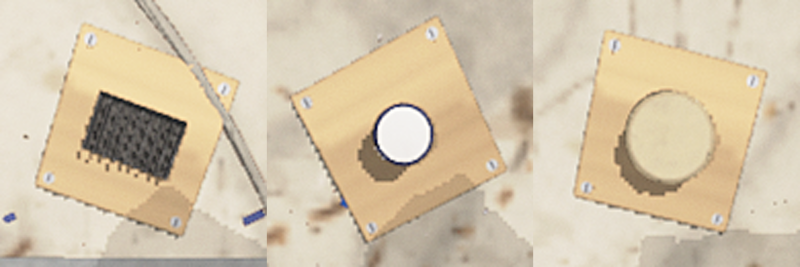

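View pics/v0.png

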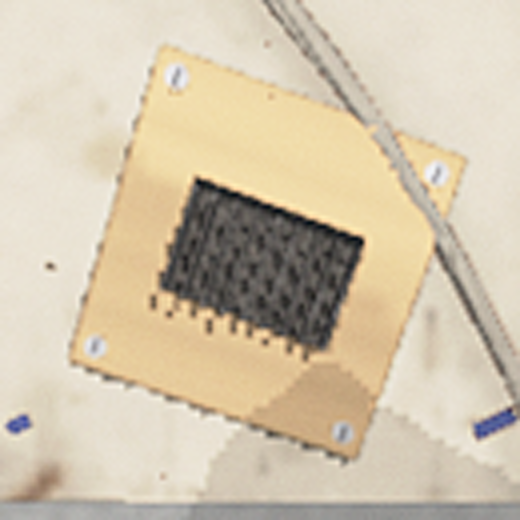

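View pics/v1.png

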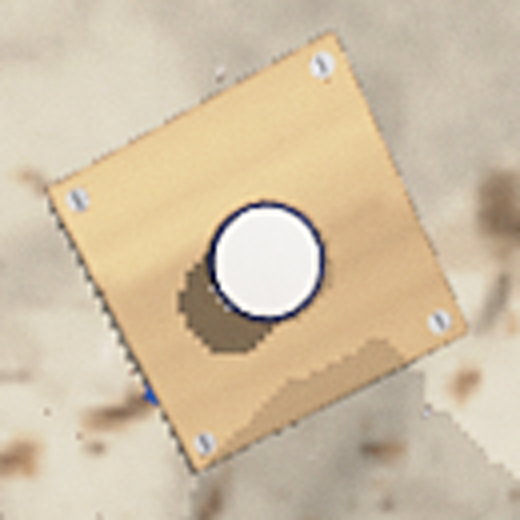

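```bash
python3 -c "
from rig import arm
arm.job_done();print(arm.read_state()['clock'])"
```

```text
the job is handed in; nothing more can be done
the job is handed in; nothing more can be done
```

I placed the flux pot, capacitor, heat sink and blue solder reel upright on their matching tiles, in that order, and handed in the job at about 52 s. The arm ended clear of everything at z = 0.18 m. The side and scene pictures show all four parts standing.

| Part | Offset from tile centre (wrist camera) |
|---|---|
| Flux pot | about 1.4 mm |
| Capacitor | about 1.4 mm |
| Heat sink | about 0.9 mm, and within about 0.6° of its outline |
| Solder reel | about 1.3 mm |

- **Forces:** the largest force I read was about 7 N, as the reel touched down. I only read the sensor at stopping points, not throughout the moves.
- **Left alone:** the gripper never went near the yellow bobbin or the green screwdriver. In the last pictures both appear where they were at the start.
- **Disagreements:** the pot and capacitor both read about 1.3 mm to the −y side of where the gripper released them. That could be camera calibration (stated good to about 2 mm) or a real offset, so I did not correct it. The heat sink first read about 2.6 mm off in an oblique view, which took in its side face; the view from directly above gave the 0.9 mm in the table.
- **Failed checks:** some automatic fits did not work, namely the colour mask for the pot lid (I took its centre from the crop instead) and the depth-plane fit of the reel top. The reel's median top height read 38 mm, against 37 mm expected.

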